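# Charge the bench finisher with cast blanks

## Task

Lift the tote by its wooden bar and tip all six brass blanks over its lip into the finisher's bowl, then set the empty tote gently back down in its wooden dock, upright and flat inside the border. Then push the finisher's start lever fully over to its other end, and leave the bench block, hammer and cup alone.

Things in the scene. Friction and masses are not known exactly. Their poses are not given: they have to be found in the camera images.
- tote: Open aluminium tote holding the six blanks: 152 (x) x 112 (y) mm, 0.22 kg +-30 %; rear and side walls 45 mm high, 4 mm thick. Origin: centre of underside, z up. The -x end is the open pouring lip. Floor (4 mm thick) flat from the rear wall to x = -18 mm, then ramps up 14 degrees to the lip. Blanks slide out when tipped lip-down well over 30 degrees (45 is ample). Starts upright in the dock.
- tote_handle (a point): Centre of the tote's wooden carrying bar, which bridges it from side to side: 12 mm thick along tote x, 28 mm high, 116 mm long along tote y; 96 mm above the tote's underside, 10 mm behind (+x of) its origin, on a post at each end. Nothing below it but the blanks. Axes as the tote's.
- tote_lip (a point): Middle of the tote's pouring lip, 104 mm wide: 76 mm in front (-x) of the tote's origin, 19 mm above its underside. Axes as the tote's; at the start the lip faces the robot, within 0.4 rad.
- dock: The tote's dock: fixed, level, dark wooden board 188 (x) x 148 (y) mm. Origin: centre of underside, at bench height. A border 18 mm high, 12 mm thick encloses a floor 164 x 124 mm, 8 mm above the bench: the tote has 6 mm of play on every side.
- finisher: Fixed grey bench machine; origin on the bench under the bowl's axis, z up, x away from the robot (within 0.25 rad). Plinth 210 (x) x 300 (y) x 35 mm, its middle 50 mm to +y of the origin. The bowl stands on it; the control box (110 x 58 mm, top 80 mm above the bench) with the start lever stands at y = +160 mm.
- bowl_rim (a point): Centre of the mouth of the finisher's round grey bowl, 155 mm above the bench. The bowl is 200 mm outside and 190 mm inside at the rim, narrowing to about 130 mm inside at its floor, 87 mm below the rim. Axes as the finisher's.
- lever (a joint): Start lever, rad: 0 to 0.15 at the start (leaning to the finisher's -x), 1.0 fully over to its +x, upright at 0.5. Turns about the finisher's y axis; pivot 102 mm above the bench, at x = 0, y = +160 mm of the finisher. Light friction (about 1 N at the knob), no spring: stays where it is left.
- lever_tip (a point): Centre of the round black knob, 26 mm across, on the start lever, 80 mm from the pivot; 172 mm above the bench with the lever at either end of its swing, 182 mm when upright. It travels 77 mm along the finisher's x.
- bench_block: Bystander: steel bench block 70 x 70 x 22 mm; origin at the centre of its underside.
- hammer: Bystander: hammer 220 mm long, lying; origin under its middle.
- cup: Bystander: small steel cup 60 mm across, 50 mm high; origin at the centre of its underside.
- blank0: One of the brass ring blanks: a plain ring 25 mm outside, 15 mm inside, 10 mm high, 25 g; origin at the centre of its underside. Starts lying flat on the tote's flat floor.
- blank1: One of the brass slugs: a round button 22 mm across and 14 mm high with a bevelled top, 32 g; origin at the centre of its underside. Starts lying flat on the tote's flat floor.
- blank2: One of the brass ring blanks: a plain ring 25 mm outside, 15 mm inside, 10 mm high, 25 g; origin at the centre of its underside. Starts lying flat on the tote's flat floor.
- blank3: One of the brass slugs: a round button 22 mm across and 14 mm high with a bevelled top, 32 g; origin at the centre of its underside. Starts lying flat on the tote's flat floor.
- blank4: One of the brass ring blanks: a plain ring 25 mm outside, 15 mm inside, 10 mm high, 25 g; origin at the centre of its underside. Starts lying flat on the tote's flat floor.
- blank5: One of the brass slugs: a round button 22 mm across and 14 mm high with a bevelled top, 32 g; origin at the centre of its underside. Starts lying flat on the tote's flat floor.
Not all that is in view belongs to the job. What is shaped like the tote but blue, pink or purple is not meant.

How it is judged:
By the outcome, as a careful person would: the job done as asked, in the order asked, and still so for the second after the job is handed in, with the robot touching nothing.
It also fails if it takes over 72 s, if anything falls off the work surface, if the arm or the gripper's body presses on something with over 40 N, if the wrist force passes 120 N, or if a joint passes its speed limit or range.

## Robot

A 7-joint arm with a two-finger parallel gripper is mounted at the origin on the work surface. World frame = base frame: x ahead of the robot, y to its left, z up, the work surface at z = 0. Lengths are in mm, angles in rad, forces in N, time in s.
With the tool pointing down it reaches from about 350 to 900 mm from the base axis. Payload 19.9 kg.
Tool frame: the origin (TCP) lies between the finger pads; the fingertips stand 14 mm ahead of it and the grasp point (between the pads) lies 5 mm behind it; z points along the fingers, y is the line along which they close (so a half turn about z gives the same grasp; the last joint's range is limited). The gripper opens to 94 mm and grips with 3 to 60 N. Pads are 16 mm wide; open, the fingers measure 119 mm over their backs; the gripper's body (75 mm by 177 mm) begins 78 mm behind the grasp point.
Start: joints at [-1.308, 0.417, -0.01, 1.614, 0.005, 1.111, -0.053], TCP at [186.958, 596.358, 181.825] pointing down, gripper open.
Joint ranges: [-2.81, 2.81], [-0.39, 2.02], [-1.27, 1.25], [0.06, 2.57], [-1.19, 4.33], [0.19, 2], [-2.82, 2.82]. Speed limits (rad/s): [1.89, 1.89, 2.39, 2.39, 3.01, 3.01, 3.01].

## Interface

Orientations are given as a unit quaternion [x, y, z, w].
In Python, from workcell import read_state, capture, close_job gives the robot as it stands. The module is installed in compiled form; this text tells all that it offers.
- The arm moves only by the tool carry_out, never from a script. Its argument "steps" is a list of rows, each an object with "translation": the shift along the world's x, y, z in cm, a list of three; "turn": the turn, a rotation vector about the world's x, y, z in rad, a list of three; "hand": the opening, from -1 (shut) to 1 (fully open). A call has 1 to 5 rows; each row is the pose to reach, as a shift and turn from the pose commanded when the call began; what a row does not reach only later rows make up. A row lasts 1/8 s, in which the tool goes at most 62.5 mm and 10.7 degrees, less where a joint would pass 70% of its speed; a pose out of reach is approached as far as the arm can. A call with a gripper value outside its range is refused whole. The fingers move at their own pace and stop on an object; the grip force is fixed at half the most. Time passes only in rows, so rows that repeat a pose let the fingers close. It gives the time, the measured TCP pose, the force, the opening and the grip force at its end, in the units of the state.
- read_state(): the state, without advancing time (a new reading comes with each control period).
- capture(name): name is "scene" or "top"; returns a dict with "frame" (480x640x3 uint8, blue, green, red), "fx", "fy", "cx", "cy" (pixels), "rvec" (rotation vector, rad) and "tvec" (3), from world to camera coordinates, as OpenCV has them. Camera axes: x right, y down, z forward; pixel columns grow to the right and rows downward; lengths in mm; the calibration is good to about 2 mm. A picture is of the moment at which its call begins. There is no depth.
- close_job(): hands the job in; it is judged then, once.
The state is a dict: "time": time; "q": joint angles; "joint_velocities": joint speeds; "joint_torque": joint torques, N m; "tool_pos": TCP position; "ee_rot": TCP orientation; "wrist_force": force on the tool from outside, world axes, zero at the start; "torque": the same for the moment, N m; "opening": finger opening in mm; "grasp_force": force on a finger pad.
Only numpy, scipy, OpenCV 4.12 (cv2) and the standard library are available. Lean on these libraries where they do the work, as an engineer would, in place of code of your own. Each camera call takes 0.05 s, during which the arm holds its last target. There are 200 camera calls.

## Working session

There is one attempt and no reset: what is moved stays moved. The work goes in short steps, Python scripts to look and compute and a tool call to move; the robot and the scene stay as the last step left them, time stands still between calls to the robot, and variables do not carry over. Pictures are saved under pics/ and viewed, at most 10 in all, crops included, and the job is handed in when it is done.

Besides the shell and the picture viewer there is one more tool, called after "Call:" as name(argument=value, ...), one argument or row to a line, values as JSON. carry_out: Moves the arm, as the interface text tells. Its arguments: {"type":"object","properties":{"steps":{"type":"array"}},"required":["steps"]}

```bash
mkdir -p pics; cat > h.py <<'E'
import numpy as np,cv2
from workcell import read_state,capture,close_job
def shot(n,f):
    c=capture(n); cv2.imwrite(f,c['frame']); c.pop('frame'); np.save(n+'.npy',c,allow_pickle=True)
def cam(n): return np.load(n+'.npy',allow_pickle=True).item()
def K(c): return np.array([[c['fx'],0,c['cx']],[0,c['fy'],c['cy']],[0,0,1.]])
def toz(n,uv,z):
    c=cam(n);R=cv2.Rodrigues(np.array(c['rvec'],float))[0];t=np.array(c['tvec'],float).ravel()
    o=-R.T@t;d=R.T@np.linalg.inv(K(c))@np.array([uv[0],uv[1],1.]);return o+d*(z-o[2])/d[2]
def proj(n,P):
    c=cam(n);return cv2.projectPoints(np.array(P,float).reshape(-1,1,3),np.array(c['rvec'],float),np.array(c['tvec'],float),K(c),None)[0].reshape(-1,2)
E
python3 -c "
from h import *
shot('scene','pics/s0.png');shot('top','pics/t0.png')
s=read_state();print(s)
for n in('scene','top'):
  c=cam(n);R=cv2.Rodrigues(np.array(c['rvec'],float))[0];print(n,-R.T@np.array(c['tvec']).ravel(),c['fx'])
"
```

```text
{'time': 0.1, 'q': array([-1.30848898,  0.41793043, -0.01032146,  1.61408947,  0.0047008 ,
        1.11072577, -0.05305166]), 'joint_velocities': array([-0.00024212, -0.00158149, -0.00057932, -0.00126204, -0.00047378,
       -0.00103085,  0.00076765]), 'joint_torque': array([ 1.47416406e-03, -8.52577114e+01,  6.40137456e-01, -4.26687670e+01,
       -4.88836644e-02,  1.63449033e-02,  7.47807917e-05]), 'tool_pos': array([186.86463536, 596.0276082 , 181.28800842]), 'ee_rot': array([ 1.51333250e-01,  9.88482640e-01, -5.62702371e-04, -4.54892301e-05]), 'wrist_force': array([ 0.30798461, -0.07190202,  0.17193265]), 'torque': array([ 0.03496974, -0.01358629,  0.01416871]), 'grasp_force': 0.0, 'opening': 93.90958139775108}
scene [1110.65000828 -314.06487254  973.79770356] 527.4828658227684
top [ 395.9254274   120.95088507 1083.49130724] 481.6676806607479
```

View pics/s0.png

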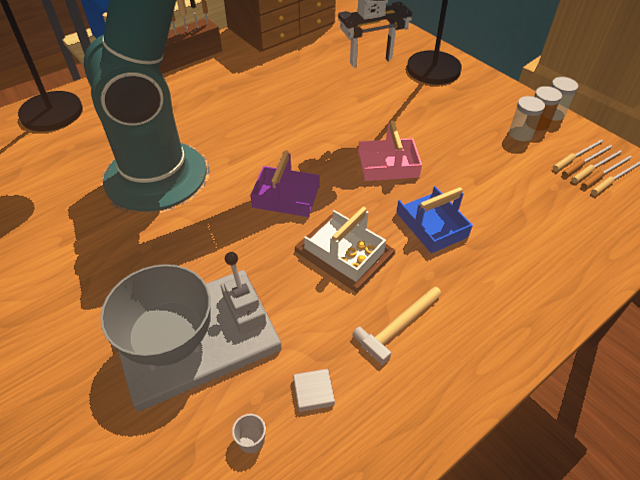

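View pics/t0.png

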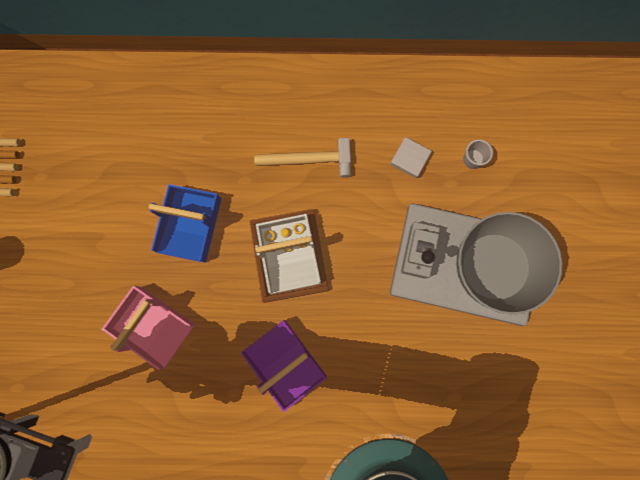

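The views show the white tote with blanks in the dark dock at top (290,255), the finisher bowl at (510,262), and the lever knob at (428,257). The hammer, block and cup lie beyond (x≥600). I'll enlarge these.

```bash
python3 -c "
from h import *
a=cv2.imread('pics/t0.png')
cv2.imwrite('pics/c1.png',np.hstack([cv2.resize(a[200:310,240:340],None,fx=4,fy=4,interpolation=cv2.INTER_CUBIC),cv2.resize(a[200:330,385:570],(0,0),fx=2,fy=2)[:,:].copy() if 0 else cv2.resize(a[200:310,385:485],None,fx=4,fy=4,interpolation=cv2.INTER_CUBIC)]))
b=cv2.imread('pics/s0.png')
cv2.imwrite('pics/c2.png',cv2.resize(b[190:300,200:400],None,fx=4,fy=4,interpolation=cv2.INTER_CUBIC))
"
```

```text
(no output)
```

View pics/c1.png

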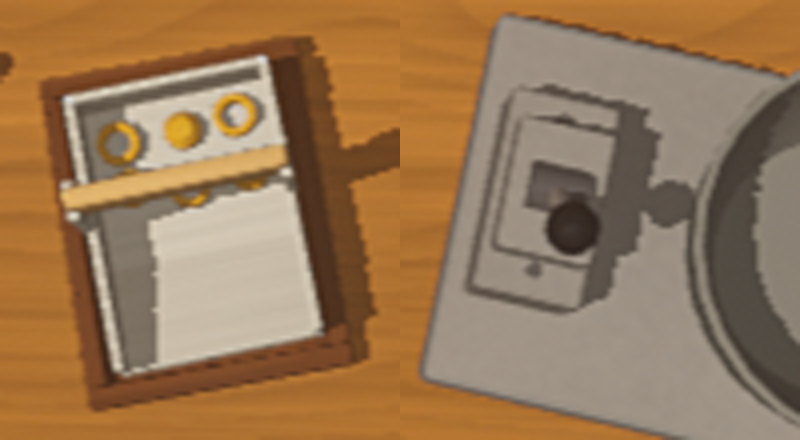

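View pics/c2.png

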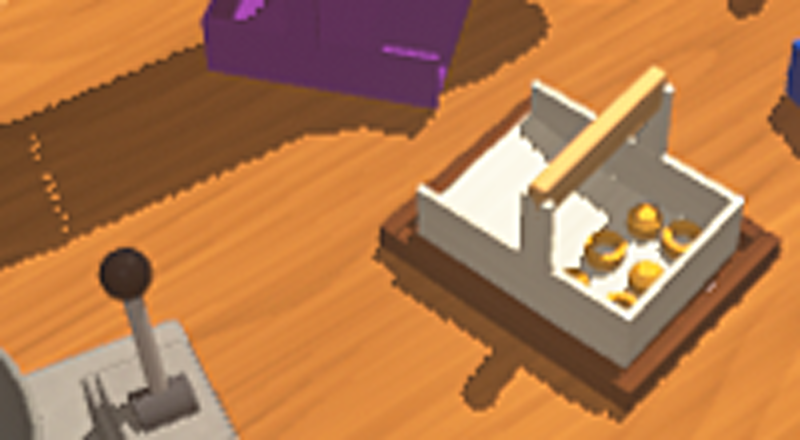

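```bash
cat > fit.py <<'E'
from h import *
from scipy.optimize import least_squares
def T(p): c,s=np.cos(p[2]),np.sin(p[2]); return lambda P:np.array(P,float)@np.array([[c,s,0],[-s,c,0],[0,0,1]])+[p[0],p[1],0]
def fit(obs,p0):
    def r(p): return np.concatenate([(proj(n,[T(p)(P)])[0]-uv) for n,P,uv in obs])
    s=least_squares(r,p0); print(np.round(s.x,3)); print(np.round(s.fun.reshape(-1,2),1).tolist()); return s.x
t=lambda x,y:(240+x/4-.4,200+y/4-.4); t2=lambda x,y:(385+(x-400)/4-.4,200+y/4-.4); sc=lambda x,y:(200+x/4-.4,190+y/4-.4)
if __name__=='__main__':
    fit([('top',(76,56,53),t(63,98)),('top',(76,-56,53),t(268,58)),('top',(-76,54,27),t(110,375)),('top',(-76,-54,27),t(323,332)),
     ('top',(10,0,118),t(175,179)),('scene',(76,-56,53),sc(627,318)),('scene',(76,56,53),sc(742,200)),('scene',(10,0,118),sc(602,130))],[450,200,0])
    fit([('top',(94,74,18),t(42,85)),('top',(94,-74,18),t(312,38)),('top',(-94,74,18),t(95,408)),('top',(-94,-74,18),t(365,358))],[450,200,0])
    p=fit([('top',(105,200,35),t2(500,15)),('top',(-105,200,35),t2(425,378)),('top',(-105,-100,35),(528,324)),('top',(0,0,155),(511.5,261.5))],[450,-100,0])
    f=T(p)
    for a in (0,.05,.1,.15):
        th=(a-.5)*2*np.arcsin(38.5/80) # swing
        P=f([(80*np.sin(th),160,102+80*np.cos(th))]);print(a,P,proj('top',P),proj('scene',P))
    print('knob obs',t2(573,227),sc(125,274)); print(f([(0,0,155),(-38,160,172),(38,160,172)]))
E
python3 fit.py
```

```text
[5.25016e+02 2.27655e+02 2.12000e-01]
[[-0.2, -0.6], [-0.9, -0.3], [2.6, -0.7], [-2.1, 0.6], [-0.8, -0.6], [-0.6, 0.5], [-0.2, 0.2], [-1.4, -1.2]]
[5.24974e+02 2.22687e+02 1.96000e-01]
[[1.2, -1.2], [-1.7, -0.8], [0.9, 0.7], [-0.4, 1.3]]
[ 5.03764e+02 -2.16149e+02 -1.95000e-01]
[[-0.1, -1.3], [0.2, 0.7], [0.9, 0.9], [-0.9, -0.4]]
0 [[497.04355671 -51.71952105 172.1266711 ]] [[426.92937369 262.03505926]] [[227.33043446 256.6351511 ]]
0.05 [[500.54369325 -52.41188494 173.97049697]] [[427.46227792 260.10034122]] [[227.86471018 257.31707533]]
0.1 [[504.13019605 -53.12133299 175.63293451]] [[427.98702323 258.12583784]] [[228.43074869 258.0939595 ]]
0.15 [[507.79402599 -53.84607717 177.10979383]] [[428.50192052 256.1176431 ]] [[229.02728107 258.96457311]]
knob obs (427.85, 256.35) (230.85, 258.1)
[[ 503.76365672 -216.14911162  155.        ]
 [ 497.53405248  -51.81654628  172.        ]
 [ 572.08941011  -66.56438171  172.        ]]
```

Call:
carry_out(
  steps=[
    {"translation": [3.5, -3.7, 1], "turn": [0, 0, -0.106], "hand": 1},
    {"translation": [7, -7.3, 2], "turn": [0, 0, -0.212], "hand": 1},
    {"translation": [10.4, -11, 2], "turn": [0, 0, -0.318], "hand": 1},
    {"translation": [13.9, -14.7, 2], "turn": [0, 0, -0.424], "hand": 1},
    {"translation": [17.4, -18.3, 2], "turn": [0, 0, -0.53], "hand": 1},
  ],
)

```text
time: 0.72
tool_pos: [361.8, 411.9, 201.7]
ee_rot: [0.407, 0.914, -0.0, -0.0]
wrist_force: [1.7, 0.6, 0.3]
opening: 93.9
grasp_force: 0.0
```

```bash
cat > st.py <<'E'
from h import *
from scipy.spatial.transform import Rotation as R
import json
s=read_state();m=R.from_quat(s['ee_rot']).as_matrix()
print(round(s['time'],2),'p',np.round(s['tool_pos'],1),'y',np.round(m[:,1],3),'z',np.round(m[:,2],3),'q',np.round(s['q'],3),'F',np.round(s['wrist_force'],1),'op',round(s['opening'],1),s['grasp_force'])
open('log','a').write(json.dumps([list(s['q']),list(s['tool_pos']),list(s['ee_rot'])])+'\n')
E
python3 st.py
```

```text
0.72 p [361.8 411.9 201.7] y [ 0.743  0.669 -0.   ] z [-0. -0. -1.] q [-1.06   0.262  0.184  1.79  -0.053  1.095 -0.124] F [1.7 0.6 0.3] op 93.9 0.0
```

Call:
carry_out(
  steps=[
    {"translation": [3.5, -3.7, 0], "turn": [0, 0, -0.106], "hand": 1},
    {"translation": [7, -7.3, 0], "turn": [0, 0, -0.212], "hand": 1},
    {"translation": [10.4, -11, 0], "turn": [0, 0, -0.318], "hand": 1},
    {"translation": [13.9, -14.7, 0], "turn": [0, 0, -0.424], "hand": 1},
    {"translation": [17.4, -18.3, 0], "turn": [0, 0, -0.53], "hand": 1},
  ],
)

```text
time: 1.35
tool_pos: [535.8, 229.0, 201.7]
ee_rot: [0.632, 0.775, -0.0, -0.0]
wrist_force: [0.5, -0.1, -0.8]
opening: 94.0
grasp_force: 0.0
```

```bash
python3 st.py
```

```text
1.35 p [535.8 229.  201.7] y [ 0.979  0.202 -0.   ] z [-0. -0. -1.] q [-0.768  0.34   0.393  1.711 -0.142  1.119 -0.129] F [ 0.5 -0.1 -0.8] op 94.0 0.0
```

Call:
carry_out(
  steps=[
    {"translation": [-0.1, 0.1, -4], "turn": [0, 0, 0], "hand": 1},
    {"translation": [-0.1, 0.1, -8], "turn": [0, 0, 0], "hand": 1},
    {"translation": [-0.1, 0.1, -9.5], "turn": [0, 0, 0], "hand": 1},
    {"translation": [-0.1, 0.1, -10.4], "turn": [0, 0, 0], "hand": 1},
    {"translation": [-0.1, 0.1, -10.4], "turn": [0, 0, 0], "hand": 0.5},
  ],
)

```text
time: 1.98
tool_pos: [534.2, 231.5, 98.3]
ee_rot: [0.63, 0.776, 0.0, 0.0]
wrist_force: [0.5, 0.3, 0.5]
opening: 87.4
grasp_force: 0.0
```

```bash
python3 st.py; python3 -c "
from h import *
shot('scene','pics/s1.png');shot('top','pics/t1.png')
a=cv2.imread('pics/t1.png')[190:310,220:350];b=cv2.imread('pics/s1.png')[150:300,260:420]
cv2.imwrite('pics/c3.png',np.hstack([cv2.resize(a,(390,360)),cv2.resize(b,(384,360))]))"
```

```text
1.98 p [534.2 231.5  98.3] y [0.979 0.206 0.   ] z [ 0.  0. -1.] q [-0.744  0.454  0.362  1.81  -0.198  0.913 -0.087] F [0.5 0.3 0.5] op 87.4 0.0
```

View pics/c3.png

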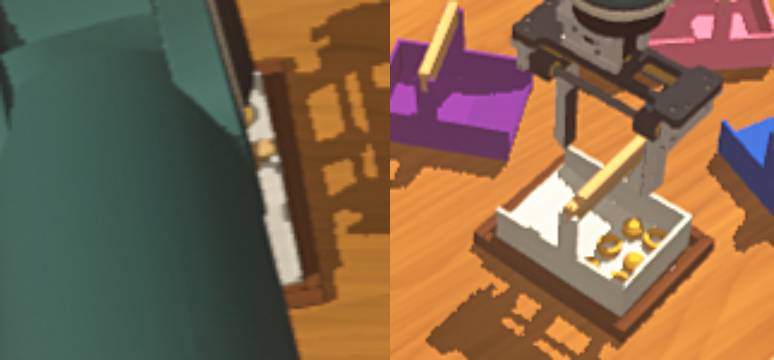

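The left-hand (top) view is hidden by the arm. The right-hand (scene) view shows the fingers straddling the bar, so I'll close.

Call:
carry_out(
  steps=[
    {"translation": [0, 0, 0], "turn": [0, 0, 0], "hand": -0.3},
    {"translation": [0, 0, 0], "turn": [0, 0, 0], "hand": -1},
    {"translation": [0, 0, 0], "turn": [0, 0, 0], "hand": -1},
    {"translation": [0, 0, 0], "turn": [0, 0, 0], "hand": -1},
    {"translation": [0, 0, 0], "turn": [0, 0, 0], "hand": -1},
  ],
)

```text
time: 2.7
tool_pos: [534.0, 231.4, 97.8]
ee_rot: [0.63, 0.776, -0.0, -0.0]
wrist_force: [0.7, -0.0, 0.5]
opening: 29.5
grasp_force: 0.0
```

```bash
python3 st.py
```

```text
2.7 p [534.  231.4  97.8] y [ 0.979  0.206 -0.   ] z [-0. -0. -1.] q [-0.744  0.454  0.362  1.81  -0.198  0.913 -0.087] F [ 0.7 -0.   0.5] op 29.5 0.0
```

Call:
carry_out(
  steps=[
    {"translation": [0, 0, 0], "turn": [0, 0, 0], "hand": -1},
    {"translation": [0, 0, 0], "turn": [0, 0, 0], "hand": -1},
    {"translation": [0, 0, 0], "turn": [0, 0, 0], "hand": -1},
    {"translation": [0, 0, 0], "turn": [0, 0, 0], "hand": -1},
  ],
)

```text
time: 3.2
tool_pos: [534.0, 231.4, 97.8]
ee_rot: [0.63, 0.776, -0.0, -0.0]
wrist_force: [0.2, 0.6, -0.1]
opening: 0.3
grasp_force: 0.0
```

```bash
python3 st.py
```

```text
3.2 p [534.  231.4  97.8] y [ 0.979  0.206 -0.   ] z [-0. -0. -1.] q [-0.744  0.454  0.362  1.81  -0.198  0.913 -0.087] F [ 0.2  0.6 -0.1] op 0.3 0.0
```

```bash
python3 -c "
from h import *
shot('scene','pics/s2.png')
b=cv2.imread('pics/s2.png')[130:290,270:430]
cv2.imwrite('pics/c4.png',cv2.resize(b,None,fx=3.7,fy=3.7,interpolation=cv2.INTER_CUBIC))
print(proj('scene',[(534,231.4,98),(534,231.4,84),(534.8,229.7,118),(525,227,8)]))"
```

```text
[[348.57721733 226.45886183]
 [348.2906893  230.61577634]
 [348.64525275 220.94880343]
 [342.94736606 250.53040681]]
```

View pics/c4.png

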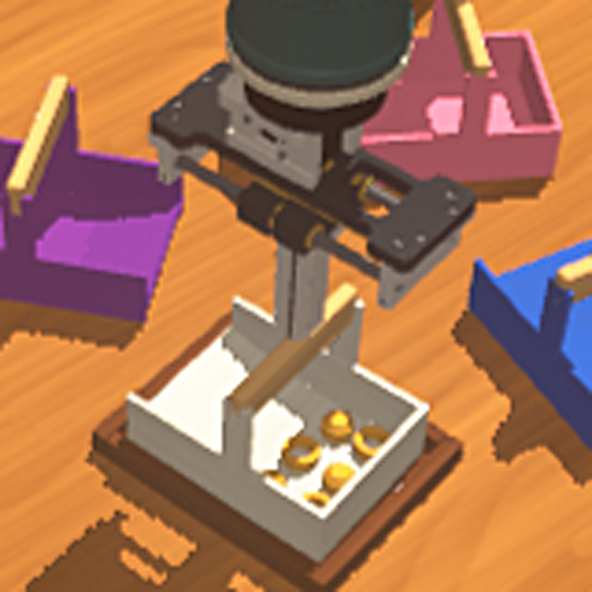

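```bash
python3 -c "
from h import *
y=np.array([.979,.206,0]);x=np.array([-.206,.979,0])
p=np.array([534,231.5,0])
for z in(84,100,120,140):
  a=proj('scene',[p+[0,0,z]-y*50,p+[0,0,z]+y*50,p+[0,0,z]]);print(z,'c3',((a-[260,150])*2.4+[390,0]).round().tolist(),'c4',((a-[270,130])*3.7).round().tolist())
"
python3 -c "
import cv2,numpy as np
a=cv2.imread('pics/s1.png')[170:260,310:400];b=cv2.imread('pics/s2.png')[170:260,310:400]
cv2.imwrite('pics/c5.png',np.hstack([cv2.resize(i,(400,400),interpolation=cv2.INTER_CUBIC) for i in(a,b)]))"
```

```text
84 c3 [[561.0, 168.0], [645.0, 219.0], [602.0, 193.0]] c4 [[226.0, 334.0], [356.0, 412.0], [290.0, 372.0]]
100 c3 [[561.0, 157.0], [646.0, 208.0], [603.0, 182.0]] c4 [[227.0, 316.0], [358.0, 395.0], [291.0, 355.0]]
120 c3 [[561.0, 142.0], [648.0, 194.0], [604.0, 167.0]] c4 [[227.0, 293.0], [360.0, 372.0], [293.0, 332.0]]
140 c3 [[562.0, 127.0], [649.0, 179.0], [605.0, 152.0]] c4 [[228.0, 270.0], [363.0, 349.0], [294.0, 309.0]]
```

View pics/c5.png

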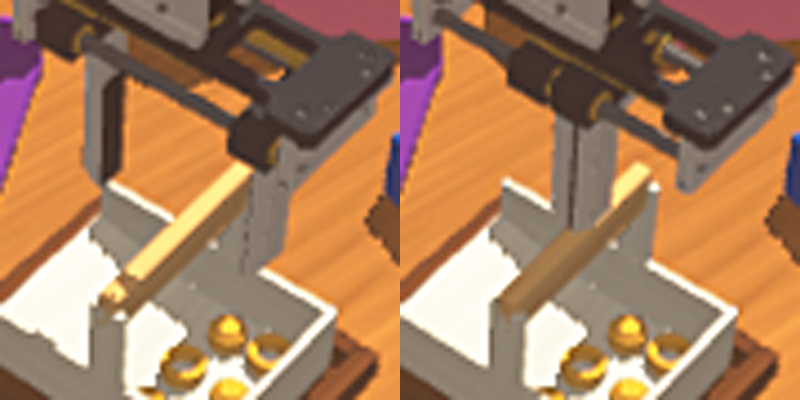

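The fingertips show above the bar top (z≈118), so they closed over it without touching. I'll rise, half open, and go lower.

Call:
carry_out(
  steps=[
    {"translation": [0, 0, 2], "turn": [0, 0, 0], "hand": 0},
    {"translation": [0, 0, 2], "turn": [0, 0, 0], "hand": 0},
    {"translation": [0, 0, 2], "turn": [0, 0, 0], "hand": 0},
    {"translation": [0, 0, 2], "turn": [0, 0, 0], "hand": 0},
    {"translation": [0, 0, 2], "turn": [0, 0, 0], "hand": 0},
  ],
)

```text
time: 3.88
tool_pos: [533.8, 231.3, 117.4]
ee_rot: [0.63, 0.776, -0.0, -0.0]
wrist_force: [-0.0, -0.4, 0.5]
opening: 45.6
grasp_force: 0.0
```

```bash
python3 st.py
```

```text
3.88 p [533.8 231.3 117.4] y [ 0.979  0.205 -0.001] z [-0.001 -0.    -1.   ] q [-0.751  0.43   0.37   1.795 -0.186  0.951 -0.096] F [-0.  -0.4  0.5] op 45.6 0.0
```

Call:
carry_out(
  steps=[
    {"translation": [0, 0, -1.2], "turn": [0, 0, 0], "hand": 0},
    {"translation": [0, 0, -2.4], "turn": [0, 0, 0], "hand": 0},
    {"translation": [0, 0, -3.6], "turn": [0, 0, 0], "hand": 0},
    {"translation": [0, 0, -3.6], "turn": [0, 0, 0], "hand": 0},
  ],
)

```text
time: 4.38
tool_pos: [533.3, 231.0, 80.5]
ee_rot: [0.63, 0.776, -0.001, -0.0]
wrist_force: [0.1, -0.1, 0.4]
opening: 47.1
grasp_force: 0.0
```

```bash
python3 st.py; python3 -c "
from h import *
shot('scene','pics/s3.png')
cv2.imwrite('pics/c6.png',cv2.resize(cv2.imread('pics/s3.png')[170:270,300:400],(600,600),interpolation=cv2.INTER_CUBIC))"
```

```text
4.38 p [533.3 231.   80.5] y [ 0.979  0.205 -0.002] z [-0.002 -0.001 -1.   ] q [-0.738  0.477  0.356  1.822 -0.208  0.881 -0.079] F [ 0.1 -0.1  0.4] op 47.1 0.0
```

View pics/c6.png

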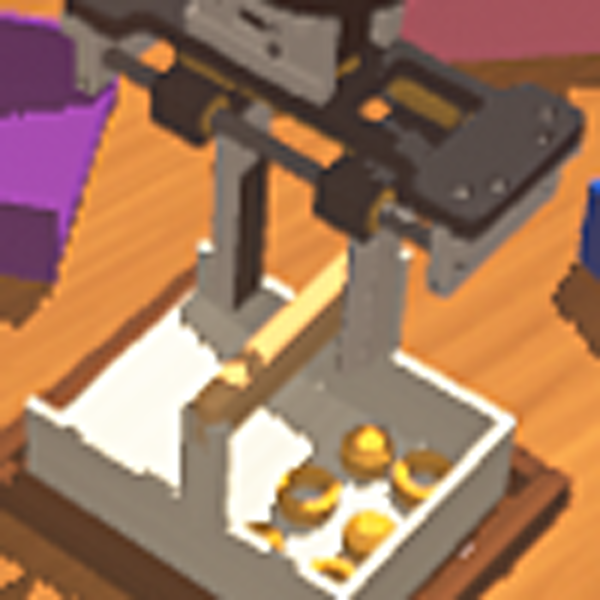

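Fingers now straddle the bar with tips at about z 100, near the lower part of the bar. I'll go 15 mm lower and close.

Call:
carry_out(
  steps=[
    {"translation": [0.1, 0, -1.4], "turn": [0, 0, 0], "hand": 0},
    {"translation": [0.1, 0, -1.4], "turn": [0, 0, 0], "hand": -1},
    {"translation": [0.1, 0, -1.4], "turn": [0, 0, 0], "hand": -1},
    {"translation": [0.1, 0, -1.4], "turn": [0, 0, 0], "hand": -1},
    {"translation": [0.1, 0, -1.4], "turn": [0, 0, 0], "hand": -1},
  ],
)

```text
time: 5.05
tool_pos: [535.0, 231.5, 68.0]
ee_rot: [0.63, 0.776, 0.0, 0.0]
wrist_force: [0.6, -0.5, -3.2]
opening: 12.0
grasp_force: 30.0
```

Call:
carry_out(
  steps=[
    {"translation": [0, 0, 0], "turn": [0, 0, 0], "hand": -1},
    {"translation": [0, 0, 0], "turn": [0, 0, 0], "hand": -1},
  ],
)

```text
time: 5.3
tool_pos: [535.0, 231.4, 68.0]
ee_rot: [0.63, 0.776, 0.0, -0.0]
wrist_force: [-1.4, -0.6, 2.8]
opening: 12.0
grasp_force: 30.0
```

```bash
python3 st.py
```

```text
5.3 p [535.  231.4  68. ] y [0.979 0.206 0.   ] z [ 0.  0. -1.] q [-0.732  0.496  0.35   1.827 -0.218  0.856 -0.071] F [-1.4 -0.6  2.8] op 12.0 29.97822493314743
```

Call:
carry_out(
  steps=[
    {"translation": [0, 0, 1], "turn": [0, 0, 0], "hand": -1},
    {"translation": [0, 0, 3], "turn": [0, 0, 0], "hand": -1},
    {"translation": [0, 0, 6], "turn": [0, 0, 0], "hand": -1},
    {"translation": [0, 0, 9], "turn": [0, 0, 0], "hand": -1},
    {"translation": [0, 0, 11], "turn": [0, 0, 0], "hand": -1},
  ],
)

```text
time: 5.92
tool_pos: [535.2, 231.3, 179.7]
ee_rot: [0.63, 0.776, 0.001, 0.0]
wrist_force: [-0.3, 0.1, -4.8]
opening: 11.8
grasp_force: 30.0
```

```bash
python3 st.py; python3 - <<'E'
# try S-R-S FK fit
import json,numpy as np
from scipy.optimize import least_squares
D=[json.loads(l) for l in open('log')]
from scipy.spatial.transform import Rotation as R
def fk(q,p):
    h,l1,l2,l3,b0,s1,s3,s5,s7,b7=p
    T=R.from_euler('z',b0+s1*q[0]);P=np.array([0,0,h])
    T=T*R.from_euler('y',q[1])*R.from_euler('z',s3*q[2]);P=P+T.apply([0,0,l1])
    T=T*R.from_euler('y',q[3]);P=P+T.apply([0,0,l2]);T=T*R.from_euler('z',s5*q[4])*R.from_euler('y',q[5]);P=P+T.apply([0,0,l3])
    return P,T*R.from_euler('z',s7*q[6]+b7)
best=None
for s1 in(1,-1):
 for s3 in(1,-1):
  for s5 in(1,-1):
   for s7 in (1,-1):
    for b7 in(0,1.57,3.14,-1.57):
     f=lambda v:np.concatenate([np.r_[fk(q,[*v[:5],s1,s3,s5,s7,v[5]])[0]-t,300*(fk(q,[*v[:5],s1,s3,s5,s7,v[5]])[1].inv()*R.from_quat(r)).as_rotvec()] for q,t,r in D])
     s=least_squares(f,[300,450,450,250,0,b7])
     if best is None or s.cost<best[0]: best=(s.cost,s.x,(s1,s3,s5,s7),np.abs(s.fun).max())
print(best)
E
```

```text
5.92 p [535.2 231.3 179.7] y [0.979 0.205 0.001] z [ 0.001  0.001 -1.   ] q [-0.768  0.361  0.39   1.736 -0.153  1.073 -0.121] F [-0.3  0.1 -4.8] op 11.8 29.97520387172699
(np.float64(5.16734761776468), array([ 4.44894523e+02,  5.10730246e+02,  4.70382788e+02,  5.18693877e+02,
       -5.34550415e-02,  1.51734130e+00]), (-1, -1, -1, -1), np.float64(1.986042119537899))
```

```bash
cat > ik.py <<'E'
import numpy as np
from scipy.optimize import least_squares
from scipy.spatial.transform import Rotation as R
lo=np.array([-2.81,-.39,-1.27,.06,-1.19,.19,-2.82]);hi=np.array([2.81,2.02,1.25,2.57,4.33,2,2.82])
def fk(q,l3,l12=(510.7,470.4),b0=-.0535,b7=1.517):
    h=l3-73.8
    T=R.from_euler('z',b0-q[0]);P=np.array([0,0,h])
    T=T*R.from_euler('y',q[1])*R.from_euler('z',-q[2]);P=P+T.apply([0,0,l12[0]])
    T=T*R.from_euler('y',q[3]);P=P+T.apply([0,0,l12[1]]);T=T*R.from_euler('z',-q[4])*R.from_euler('y',q[5]);P=P+T.apply([0,0,l3])
    return P,T*R.from_euler('z',-q[6]+b7)
def tool(yaw,th):  # tool y along tote x; tilt lip down
    x=np.array([np.cos(yaw),np.sin(yaw),0]);y=np.array([-np.sin(yaw),np.cos(yaw),0])
    B=R.from_matrix(np.c_[y,x,[0,0,-1]]);return R.from_rotvec(-th*y)*B
def ik(p,r,l3,q0):
    def f(q):
        P,T=fk(q,l3);return np.r_[(P-p)/10,30*(T.inv()*r).as_rotvec(),.01*(q-q0)]
    s=least_squares(f,np.clip(q0,lo+.02,hi-.02),bounds=(lo,hi));return s.x,np.abs(s.fun[:6]).max()
if __name__=='__main__':
    q0=np.array([-.768,.361,.39,1.736,-.153,1.073,-.121])
    print(tool(.208,0).as_quat())
    for l3 in(200,280,360,440):
      for yaw in(-.8,-.4,0,.4,.8,1.5,-1.5):
        th=np.radians(52);off=np.array([20*np.cos(yaw)+504,20*np.sin(yaw)-216,255])
        q=q0+[.8,0,0,0,0,0,0];e=[]
        for t in(0,.3,.6,th): q,er=ik(off,tool(yaw,t),l3,q);e.append(round(er,2))
        print(l3,yaw,e,np.round(q,2))
E
python3 ik.py
```

```text
[0.62987958 0.7766928  0.         0.        ]
200 -0.8 [np.float64(0.0), np.float64(0.0), np.float64(0.0), np.float64(0.0)] [-0.28  0.07  0.53  2.09  1.18  0.39 -1.56]
200 -0.4 [np.float64(0.0), np.float64(0.0), np.float64(0.0), np.float64(0.48)] [-0.81  0.13  1.25  2.11 -1.1   0.19  1.  ]
200 0 [np.float64(0.0), np.float64(0.0), np.float64(0.0), np.float64(0.0)] [ 0.89  0.07 -0.43  2.09 -1.19  0.41  1.46]
200 0.4 [np.float64(0.0), np.float64(0.0), np.float64(0.0), np.float64(0.0)] [ 0.37  0.14  0.22  2.01 -1.18  0.85  1.75]
200 0.8 [np.float64(0.0), np.float64(0.0), np.float64(0.0), np.float64(0.0)] [ 0.46  0.23  0.16  1.89 -1.05  1.19  1.93]
200 1.5 [np.float64(0.0), np.float64(0.0), np.float64(0.0), np.float64(0.0)] [ 0.51  0.39  0.07  1.67 -0.76  1.66  2.25]
200 -1.5 [np.float64(0.0), np.float64(0.0), np.float64(0.0), np.float64(0.0)] [-0.52  0.25  0.72  1.93  0.91  0.94 -1.87]
280 -0.8 [np.float64(0.0), np.float64(0.0), np.float64(0.0), np.float64(0.0)] [-0.22  0.    0.36  2.23  1.38  0.47 -1.81]
280 -0.4 [np.float64(0.0), np.float64(0.0), np.float64(0.0), np.float64(0.06)] [-1.
[... 1643 characters left out ...]
np.float64(0.0), np.float64(0.0), np.float64(0.29)] [-0.77 -0.39  0.93  2.57  1.93  0.39 -1.89]
440 0 [np.float64(0.0), np.float64(0.0), np.float64(0.0), np.float64(0.23)] [-0.63 -0.38  1.25  2.48 -1.19  0.24  1.82]
440 0.4 [np.float64(0.0), np.float64(0.0), np.float64(0.0), np.float64(0.0)] [ 0.69  0.16  0.32  2.24 -1.19  1.07  2.2 ]
440 0.8 [np.float64(0.0), np.float64(0.0), np.float64(0.0), np.float64(0.0)] [ 0.75  0.37  0.26  1.95 -0.98  1.36  2.3 ]
440 1.5 [np.float64(0.0), np.float64(0.0), np.float64(0.0), np.float64(0.0)] [ 0.75  0.68  0.07  1.43 -0.63  1.75  2.44]
440 -1.5 [np.float64(0.0), np.float64(0.0), np.float64(0.0), np.float64(0.0)] [-0.72  0.35  0.53  2.03  0.85  1.1  -2.23]
```

Call:
carry_out(
  steps=[
    {"translation": [0, -0.5, 3], "turn": [0, 0, 0], "hand": -1},
    {"translation": [0, -1, 6], "turn": [0, 0, 0.05], "hand": -1},
    {"translation": [0, -2, 9], "turn": [0, 0, 0.1], "hand": -1},
    {"translation": [0, -4, 10], "turn": [0, 0, 0.15], "hand": -1},
    {"translation": [0, -7, 10], "turn": [0, 0, 0.2], "hand": -1},
  ],
)

```text
time: 6.55
tool_pos: [535.0, 161.2, 279.0]
ee_rot: [0.548, 0.836, 0.001, 0.0]
wrist_force: [0.2, -0.4, -4.2]
opening: 11.9
grasp_force: 30.0
```

Call:
carry_out(
  steps=[
    {"translation": [-0.3, -3.5, 0], "turn": [0, 0, 0.07], "hand": -1},
    {"translation": [-0.6, -7, 0], "turn": [0, 0, 0.14], "hand": -1},
    {"translation": [-0.9, -10.5, 0], "turn": [0, 0, 0.21], "hand": -1},
    {"translation": [-1.2, -14, 0], "turn": [0, 0, 0.28], "hand": -1},
    {"translation": [-1.5, -17.5, 0], "turn": [0, 0, 0.35], "hand": -1},
  ],
)

```text
time: 7.18
tool_pos: [519.5, -14.9, 278.3]
ee_rot: [0.395, 0.919, 0.0, 0.0]
wrist_force: [-0.2, 0.1, -3.8]
opening: 12.0
grasp_force: 30.0
```

Call:
carry_out(
  steps=[
    {"translation": [-0.1, -3.5, 0], "turn": [0, 0, 0.07], "hand": -1},
    {"translation": [-0.2, -7, 0], "turn": [0, 0, 0.14], "hand": -1},
    {"translation": [-0.3, -10.5, 0], "turn": [0, 0, 0.21], "hand": -1},
    {"translation": [-0.4, -13.5, 0], "turn": [0, 0, 0.28], "hand": -1},
    {"translation": [-0.4, -15.5, 0], "turn": [0, 0, 0.34], "hand": -1},
  ],
)

```text
time: 7.8
tool_pos: [515.4, -170.2, 278.2]
ee_rot: [0.234, 0.972, -0.0, 0.0]
wrist_force: [-0.1, -0.2, -4.0]
opening: 11.6
grasp_force: 30.0
```

```bash
python3 st.py
```

```text
7.8 p [ 515.4 -170.2  278.2] y [ 0.456  0.89  -0.   ] z [ 0. -0. -1.] q [-0.209  0.209  0.554  1.711 -0.115  1.254  1.47 ] F [-0.1 -0.2 -4. ] op 11.6 29.975218176841736
```

Call:
carry_out(
  steps=[
    {"translation": [0, 0, 0], "turn": [0.1, -0.051, 0], "hand": -1},
    {"translation": [0, 0, 0], "turn": [0.2, -0.103, 0], "hand": -1},
    {"translation": [0, 0, 0], "turn": [0.3, -0.154, 0], "hand": -1},
    {"translation": [0, 0, 0], "turn": [0.35, -0.18, 0], "hand": -1},
    {"translation": [0, 0, 0], "turn": [0.35, -0.18, 0], "hand": -1},
  ],
)

```text
time: 8.43
tool_pos: [515.2, -169.8, 277.8]
ee_rot: [0.231, 0.953, 0.19, 0.046]
wrist_force: [-0.1, 0.2, -4.4]
opening: 11.9
grasp_force: 30.0
```

```bash
python3 st.py; python3 - <<'E'
from h import *
shot('scene','pics/s4.png');shot('top','pics/t4.png')
a=cv2.imread('pics/s4.png')[150:390,60:320];b=cv2.imread('pics/t4.png')[160:400,360:600]
cv2.imwrite('pics/c7.png',np.hstack([cv2.resize(a,None,fx=1.6,fy=1.6),cv2.resize(b,None,fx=1.6,fy=1.6)]))
s=read_state();from scipy.spatial.transform import Rotation as R
M=R.from_quat(s['ee_rot']).as_matrix();p=s['tool_pos']
# tote frame axes: x=tool y, z=-tool z
X,Z=M[:,1],-M[:,2];Y=np.cross(Z,X)
for nm,h in(('world',p+[0,0,36]),('tool',p+36*Z)):
    pts=[h-86*X-77*Z+e*54*Y for e in(1,-1)]+[h+14*Z+e*58*Y for e in(1,-1)]+[h+66*X-51*Z+e*56*Y for e in (1,-1)]
    print(nm,'lip',pts[0]/2+pts[1]/2,'scene',((proj('scene',pts)-[60,150])*1.6).round().tolist(),'top',((proj('top',pts)-[360,160])*1.6+[416,0]).round().tolist())
E
```

```text
8.43 p [ 515.2 -169.8  277.8] y [0.423 0.821 0.383] z [ 0.175  0.34  -0.924] q [ 0.035  0.222  0.566  1.761 -0.532  1.285  1.864] F [-0.1  0.2 -4.4] op 11.9 29.984308183193207
world lip [ 493.1942911  -212.99608021  209.99884605] scene [[138.0, 180.0], [136.0, 258.0], [154.0, 102.0], [154.0, 187.0], [241.0, 114.0], [248.0, 194.0]] top [[652.0, 208.0], [692.0, 124.0], [651.0, 184.0], [700.0, 82.0], [564.0, 146.0], [611.0, 52.0]]
tool lip [ 486.9089671  -225.23375495  207.26645821] scene [[126.0, 183.0], [124.0, 261.0], [141.0, 105.0], [140.0, 191.0], [229.0, 117.0], [235.0, 198.0]] top [[662.0, 214.0], [702.0, 130.0], [662.0, 191.0], [712.0, 89.0], [575.0, 152.0], [622.0, 59.0]]
```

View pics/c7.png

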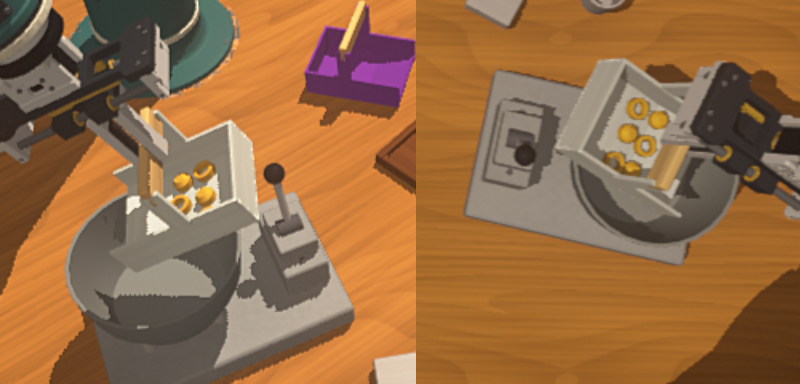

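The tote is over the bowl, tilted about 20° (scene lip near (115,255)), with the blanks still at the rear. I'll tip it on while moving back and lower.

Call:
carry_out(
  steps=[
    {"translation": [-0.2, -0.4, -0.5], "turn": [0.08, -0.041, 0], "hand": -1},
    {"translation": [-0.4, -0.8, -1], "turn": [0.16, -0.082, 0], "hand": -1},
    {"translation": [-0.6, -1.2, -1.5], "turn": [0.24, -0.123, 0], "hand": -1},
    {"translation": [-0.8, -1.6, -2], "turn": [0.32, -0.164, 0], "hand": -1},
    {"translation": [-1, -2, -2.5], "turn": [0.4, -0.205, 0], "hand": -1},
  ],
)

```text
time: 9.15
tool_pos: [506.4, -188.0, 253.1]
ee_rot: [0.213, 0.887, 0.398, 0.096]
wrist_force: [-0.3, 0.3, -2.2]
opening: 11.8
grasp_force: 30.0
```

Call:
carry_out(
  steps=[
    {"translation": [-0.2, -0.4, -0.3], "turn": [0.08, -0.041, 0], "hand": -1},
    {"translation": [-0.4, -0.8, -0.6], "turn": [0.16, -0.082, 0], "hand": -1},
    {"translation": [-0.6, -1.2, -0.8], "turn": [0.24, -0.123, 0], "hand": -1},
    {"translation": [-0.6, -1.2, -0.8], "turn": [0.3, -0.154, 0], "hand": -1},
    {"translation": [-0.6, -1.2, -0.8], "turn": [0.3, -0.154, 0], "hand": -1},
  ],
)

```text
time: 9.78
tool_pos: [499.9, -200.2, 243.8]
ee_rot: [0.195, 0.808, 0.541, 0.129]
wrist_force: [-0.0, -0.4, -1.8]
opening: 12.3
grasp_force: 30.0
```

```bash
python3 st.py; python3 - <<'E'
from h import *
for n,(a,b,c,d) in(('scene',(150,390,60,320)),('top',(160,400,360,600))):
    im=capture(n)['frame'];cv2.imwrite(f'pics/{n}5.png',im);i=cv2.cvtColor(im[a:b,c:d],cv2.COLOR_BGR2HSV)
    m=((i[...,0]>17)&(i[...,0]<32)&(i[...,1]>170)&(i[...,2]>110)).astype(np.uint8)
    k,_,st,ce=cv2.connectedComponentsWithStats(m);print(n,[(int(s[4]),(z+[c,a]).round().tolist()) for s,z in zip(st[1:],ce[1:]) if s[4]>8])
E
```

```text
9.78 p [ 499.9 -200.2  243.8] y [0.176 0.339 0.924] z [ 0.42   0.823 -0.382] q [ 0.574  0.614  0.443  1.793 -1.135  1.75   2.548] F [-0.  -0.4 -1.8] op 12.3 29.986326098442078
scene [(27, [150.0, 310.0]), (98, [140.0, 319.0]), (137, [133.0, 338.0])]
top [(94, [527.0, 264.0]), (34, [522.0, 279.0]), (23, [511.0, 279.0]), (48, [495.0, 294.0]), (67, [512.0, 292.0]), (23, [596.0, 301.0])]
```

```bash
python3 - <<'E'
from h import *
a=cv2.imread('pics/scene5.png')[190:390,60:300];b=cv2.imread('pics/top5.png')[190:330,430:610]
cv2.imwrite('pics/c8.png',np.hstack([cv2.resize(a,(400,333)),cv2.resize(b,(400,333))]))
E
```

```text
(no output)
```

View pics/c8.png

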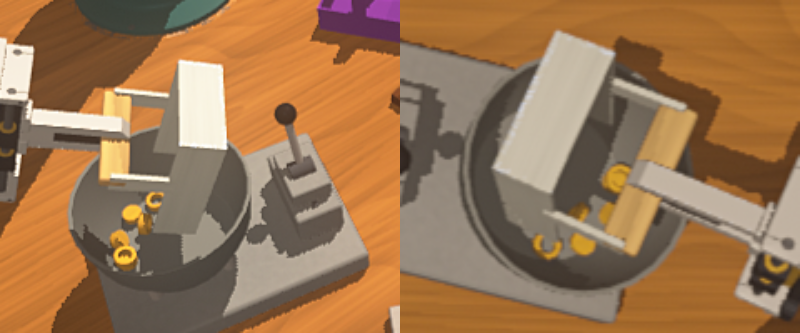

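Call:
carry_out(
  steps=[
    {"translation": [0, 0, 2], "turn": [0, 0, 0], "hand": -1},
    {"translation": [0.4, 0.8, 4], "turn": [-0.12, 0.062, 0], "hand": -1},
    {"translation": [0.8, 1.5, 5], "turn": [-0.27, 0.139, 0], "hand": -1},
    {"translation": [1.2, 2.2, 5], "turn": [-0.42, 0.216, 0], "hand": -1},
    {"translation": [1.6, 3, 5], "turn": [-0.57, 0.293, 0], "hand": -1},
  ],
)

```text
time: 10.5
tool_pos: [516.5, -170.9, 298.0]
ee_rot: [0.227, 0.937, 0.256, 0.065]
wrist_force: [-1.3, 0.4, -2.3]
opening: 11.7
grasp_force: 30.0
```

Call:
carry_out(
  steps=[
    {"translation": [0, 0, 0], "turn": [-0.12, 0.062, 0], "hand": -1},
    {"translation": [0, 0, 0], "turn": [-0.24, 0.123, 0], "hand": -1},
    {"translation": [0, 0, 0], "turn": [-0.36, 0.185, 0], "hand": -1},
    {"translation": [0, 0, 0], "turn": [-0.48, 0.246, 0], "hand": -1},
    {"translation": [0, 0, 0], "turn": [-0.48, 0.246, 0], "hand": -1},
  ],
)

```text
time: 11.12
tool_pos: [517.3, -167.6, 296.7]
ee_rot: [0.233, 0.973, -0.0, 0.002]
wrist_force: [-0.2, 0.9, -2.5]
opening: 11.9
grasp_force: 30.0
```

```bash
python3 st.py
```

```text
11.12 p [ 517.3 -167.6  296.7] y [0.453 0.892 0.   ] z [ 0.003 -0.001 -1.   ] q [-0.192  0.194  0.526  1.682 -0.101  1.289  1.454] F [-0.2  0.9 -2.5] op 11.9 29.986800849437714
```

Call:
carry_out(
  steps=[
    {"translation": [0.2, 2, 0], "turn": [0, 0, -0.06], "hand": -1},
    {"translation": [0.4, 6, 0], "turn": [0, 0, -0.15], "hand": -1},
    {"translation": [0.6, 11, 0], "turn": [0, 0, -0.27], "hand": -1},
    {"translation": [0.8, 16, 0], "turn": [0, 0, -0.39], "hand": -1},
    {"translation": [1, 21, 0], "turn": [0, 0, -0.5], "hand": -1},
  ],
)

```text
time: 11.75
tool_pos: [525.8, 40.6, 296.5]
ee_rot: [0.471, 0.882, 0.002, 0.001]
wrist_force: [1.4, 0.5, -2.2]
opening: 11.7
grasp_force: 30.0
```

Call:
carry_out(
  steps=[
    {"translation": [0.2, 5, 0], "turn": [0, 0, -0.12], "hand": -1},
    {"translation": [0.4, 10, 0], "turn": [0, 0, -0.24], "hand": -1},
    {"translation": [0.6, 14.5, 0], "turn": [0, 0, -0.33], "hand": -1},
    {"translation": [0.8, 17.7, -1], "turn": [0, 0, -0.39], "hand": -1},
    {"translation": [0.8, 18.9, -2], "turn": [0, 0, -0.393], "hand": -1},
  ],
)

```text
time: 12.38
tool_pos: [533.8, 229.9, 275.7]
ee_rot: [0.631, 0.775, 0.001, -0.0]
wrist_force: [-0.2, -0.7, -2.4]
opening: 11.6
grasp_force: 30.0
```

Call:
carry_out(
  steps=[
    {"translation": [0, 0, -4], "turn": [0, 0, 0], "hand": -1},
    {"translation": [0, 0, -8], "turn": [0, 0, 0], "hand": -1},
    {"translation": [0, 0, -12], "turn": [0, 0, 0], "hand": -1},
    {"translation": [0, 0, -14], "turn": [0, 0, 0], "hand": -1},
    {"translation": [0, 0, -14], "turn": [0, 0, 0], "hand": -1},
  ],
)

```text
time: 13.0
tool_pos: [533.7, 227.0, 134.6]
ee_rot: [0.632, 0.775, -0.001, -0.0]
wrist_force: [0.7, 0.5, -0.1]
opening: 11.4
grasp_force: 30.0
```

```bash
python3 st.py; python3 - <<'E'
from h import *
im=capture('top')['frame'];cv2.imwrite('pics/top6.png',im);cv2.imwrite('pics/scene6.png',capture('scene')['frame'])
for f,(a,b,c,d) in(('top6',(205,320,455,570)),('scene6',(260,365,95,220))):
    i=cv2.cvtColor(cv2.imread(f'pics/{f}.png')[a:b,c:d],cv2.COLOR_BGR2HSV)
    m=((i[...,1]>150)&(i[...,2]>90)&(i[...,0]>17)&(i[...,0]<32)).astype(np.uint8)
    k,_,st,ce=cv2.connectedComponentsWithStats(m);print(f,[(int(s[4]),(z+[c,a]).round().tolist()) for s,z in zip(st[1:],ce[1:]) if s[4]>5])
E
```

```text
13.0 p [533.7 227.  134.6] y [ 0.98   0.201 -0.001] z [-0.001 -0.001 -1.   ] q [-0.717  0.402  0.333  1.784 -0.154  0.983 -0.121] F [ 0.7  0.5 -0.1] op 11.4 29.9866846203804
top6 [(135, [528.0, 265.0]), (67, [509.0, 280.0]), (89, [525.0, 280.0]), (56, [496.0, 293.0]), (85, [512.0, 291.0])]
scene6 [(11, [153.0, 306.0]), (13, [151.0, 313.0]), (123, [142.0, 320.0]), (162, [133.0, 338.0])]
```

```bash
python3 st.py; cat > tp.py <<'E'
from h import *
from scipy.spatial.transform import Rotation as R
import sys
s=read_state();M=R.from_quat(s['ee_rot']).as_matrix();X,Z=M[:,1],-M[:,2];Y=np.cross(Z,X)
o=s['tool_pos']+[0,0,36]-10*X-96*Z
if len(sys.argv)>1: # resting pose model
    o=np.array([525,227.7,8]);a=.208;X=np.array([np.cos(a),np.sin(a),0]);Z=np.array([0,0,1.]);Y=np.cross(Z,X)
print('origin',o.round(1))
L={'rear-y bot':(76,-56,0),'rear-y top':(76,-56,45),'rear+y top':(76,56,45),'rear+y bot':(76,56,0),'lip-y bot':(-76,-56,15),'lip-y top':(-76,-54,45),'lip+y top':(-76,54,45)}
im=capture('scene')['frame'];P=proj('scene',[o+v[0]*X+v[1]*Y+v[2]*Z for v in L.values()])
for k,p in zip(L,P): print(k,p.round(1))
h=cv2.cvtColor(im,cv2.COLOR_BGR2HSV);m=((h[...,1]<75)&(h[...,2]>70)).astype(np.uint8)
c=P.mean(0);x0,y0=P.min(0).astype(int)-25;x1,y1=P.max(0).astype(int)+25
k,lab,st,_=cv2.connectedComponentsWithStats(m[y0:y1,x0:x1]);j=1+st[1:,4].argmax();ys,xs=np.nonzero(lab==j);xs=xs+x0;ys=ys+y0
for nm,d in(('bottom',(0,1)),('right',(1,0)),('left',(-1,0)),('br',(1,1)),('bl',(-1,1)),('r-d',(1,.5))):
    q=xs*d[0]+ys*d[1];b=q>=q.max()-.9;g=(P@d);print(nm,'obs',xs[b].mean().round(1),ys[b].mean().round(1),'pred',P[g.argmax()].round(1),list(L)[g.argmax()],'supp diff',round(float(q.max()-g.max()),1))
E
python3 tp.py; echo ---; python3 - <<'E'
# calibrate same measure on the initial image
import sys;sys.argv=['x','1']
import workcell,cv2
src=open('tp.py').read().replace("im=capture('scene')['frame']","im=cv2.imread('pics/s0.png')")
sys.path.insert(0,'.');import os;os.chdir('.');exec(src)
E
```

```text
13.1 p [534.7 227.9 136.2] y [0.98  0.201 0.002] z [ 0.001  0.001 -1.   ] q [-0.718  0.4    0.333  1.782 -0.153  0.983 -0.122] F [ 0.3 -0.2 -1.7] op 11.5 29.986642599105835
origin [525.  225.9  76.2]
rear-y bot [355.3 263.5]
rear-y top [356.5 250.2]
rear+y top [387.4 220.2]
rear+y bot [385.4 233.7]
lip-y bot [302.2 225.2]
lip-y top [302.5 215.6]
lip+y top [333.1 189.7]
bottom obs 355.5 263.0 pred [355.3 263.5] rear-y bot supp diff -0.5
right obs 398.0 174.5 pred [387.4 220.2] rear+y top supp diff 10.6
left obs 303.0 222.0 pred [302.2 225.2] lip-y bot supp diff -0.8
br obs 367.5 251.5 pred [385.4 233.7] rear+y bot supp diff -0.1
bl obs 304.0 230.0 pred [302.2 225.2] lip-y bot supp diff 2.9
r-d obs 384.2 233.0 pred [385.4 233.7] rear+y bot supp diff -1.2
---
origin [525.  227.7   8. ]
rear-y bot [354.4 281.7]
rear-y top [355.6 269.6]
rear+y top [384.9 239.9]
rear+y bot [383.1 252.3]
lip-y bot [303.4 244.5]
lip-y top [303.7 235.6]
lip+y top [332.9 209.8]
bottom obs 356.0 281.0 pred [354.4 281.7] rear-y bot supp diff -0.7
right obs 385.0 239.5 pred [384.9 239.9] rear+y top supp diff 0.1
left obs 305.0 242.0 pred [303.4 244.5] lip-y bot supp diff -1.6
br obs 358.0 279.0 pred [354.4 281.7] rear-y bot supp diff 0.8
bl obs 305.5 248.5 pred [303.4 244.5] lip-y bot supp diff 1.9
r-d obs 382.7 252.0 pred [383.1 252.3] rear+y bot supp diff -0.2
```

Call:
carry_out(
  steps=[
    {"translation": [0, 0.3, -2], "turn": [0, 0, 0], "hand": -1},
    {"translation": [0, 0.3, -4], "turn": [0, 0, 0], "hand": -1},
    {"translation": [0, 0.3, -5.2], "turn": [0, 0, 0], "hand": -1},
    {"translation": [0, 0.3, -5.8], "turn": [0, 0, 0], "hand": -1},
    {"translation": [0, 0.3, -6.1], "turn": [0, 0, 0], "hand": -1},
  ],
)

```text
time: 13.78
tool_pos: [534.3, 231.4, 74.2]
ee_rot: [0.632, 0.775, 0.0, 0.0]
wrist_force: [0.3, -0.1, -1.8]
opening: 11.6
grasp_force: 30.0
```

```bash
python3 st.py; python3 tp.py | tail -6
```

```text
13.78 p [534.3 231.4  74.2] y [0.979 0.202 0.001] z [ 0.001  0.    -1.   ] q [-0.703  0.481  0.311  1.825 -0.187  0.864 -0.1  ] F [ 0.3 -0.1 -1.8] op 11.6 29.98661756515503
bottom obs 354.5 279.0 pred [354.9 279.6] rear-y bot supp diff -0.6
right obs 395.0 197.0 pred [385.6 237.8] rear+y top supp diff 9.4
left obs 304.0 242.0 pred [303.8 242.2] lip-y bot supp diff -0.2
br obs 369.0 265.0 pred [354.9 279.6] rear-y bot supp diff -0.5
bl obs 306.5 247.5 pred [303.8 242.2] lip-y bot supp diff 2.6
r-d obs 383.0 250.2 pred [383.7 250.3] rear+y bot supp diff -0.4
```

Not yet touching; lowering by small steps.

Call:
carry_out(
  steps=[
    {"translation": [0, 0, -0.2], "turn": [0, 0, 0], "hand": -1},
    {"translation": [0, 0, -0.4], "turn": [0, 0, 0], "hand": -1},
    {"translation": [0, 0, -0.5], "turn": [0, 0, 0], "hand": -1},
    {"translation": [0, 0, -0.6], "turn": [0, 0, 0], "hand": -1},
    {"translation": [0, 0, -0.6], "turn": [0, 0, 0], "hand": -1},
  ],
)

```text
time: 14.45
tool_pos: [534.0, 231.4, 68.0]
ee_rot: [0.632, 0.775, -0.0, 0.0]
wrist_force: [-1.2, -0.9, 1.7]
opening: 12.1
grasp_force: 30.0
```

```bash
python3 st.py
```

```text
14.45 p [534.  231.4  68. ] y [ 0.979  0.202 -0.   ] z [-0. -0. -1.] q [-0.701  0.489  0.308  1.828 -0.19   0.853 -0.098] F [-1.2 -0.9  1.7] op 12.1 29.99139279127121
```

Call:
carry_out(
  steps=[
    {"translation": [0, 0, 0], "turn": [0, 0, 0], "hand": -0.5},
    {"translation": [0, 0, 0], "turn": [0, 0, 0], "hand": 0},
    {"translation": [0, 0, 0], "turn": [0, 0, 0], "hand": 0},
    {"translation": [0, 0, 0], "turn": [0, 0, 0], "hand": 0},
    {"translation": [0, 0, 0], "turn": [0, 0, 0], "hand": 0},
  ],
)

```text
time: 15.08
tool_pos: [534.0, 231.4, 67.8]
ee_rot: [0.632, 0.775, -0.0, 0.0]
wrist_force: [-0.1, 0.0, -0.6]
opening: 46.7
grasp_force: 0.0
```

Call:
carry_out(
  steps=[
    {"translation": [0, 0, 2], "turn": [0, 0, 0], "hand": 0},
    {"translation": [0, 0, 4], "turn": [0, 0, 0], "hand": 0},
    {"translation": [0, 0, 9], "turn": [0, 0, 0], "hand": 0},
    {"translation": [0, 0, 14], "turn": [0, 0, 0], "hand": -1},
    {"translation": [0, 0, 19], "turn": [0, 0, 0], "hand": -1},
  ],
)

```text
time: 15.7
tool_pos: [533.8, 231.2, 259.6]
ee_rot: [0.632, 0.775, -0.0, 0.0]
wrist_force: [0.3, 1.1, 0.3]
opening: 30.4
grasp_force: 0.0
```

```bash
python3 st.py; python3 tp.py 1
```

```text
15.7 p [533.8 231.2 259.6] y [0.979 0.202 0.   ] z [ 0. -0. -1.] q [-0.748  0.287  0.357  1.639 -0.105  1.234 -0.166] F [0.3 1.1 0.3] op 30.4 0.0
origin [525.  227.7   8. ]
rear-y bot [354.4 281.7]
rear-y top [355.6 269.6]
rear+y top [384.9 239.9]
rear+y bot [383.1 252.3]
lip-y bot [303.4 244.5]
lip-y top [303.7 235.6]
lip+y top [332.9 209.8]
bottom obs 355.0 281.0 pred [354.4 281.7] rear-y bot supp diff -0.7
right obs 385.0 240.5 pred [384.9 239.9] rear+y top supp diff 0.1
left obs 304.0 241.0 pred [303.4 244.5] lip-y bot supp diff -0.6
br obs 359.5 276.5 pred [354.4 281.7] rear-y bot supp diff -0.2
bl obs 305.5 248.5 pred [303.4 244.5] lip-y bot supp diff 1.9
r-d obs 382.7 252.0 pred [383.1 252.3] rear+y bot supp diff -0.2
```

Call:
carry_out(
  steps=[
    {"translation": [-1.7, -5.5, 0], "turn": [0, 0, -0.08], "hand": -1},
    {"translation": [-3.5, -11, 0], "turn": [0, 0, -0.16], "hand": -1},
    {"translation": [-5.2, -16.5, 0], "turn": [0, 0, -0.24], "hand": -1},
    {"translation": [-7, -22, 0], "turn": [0, 0, -0.32], "hand": -1},
    {"translation": [-8.7, -27.3, 0], "turn": [0, 0, -0.398], "hand": -1},
  ],
)

```text
time: 16.38
tool_pos: [446.1, -43.4, 257.8]
ee_rot: [0.773, 0.634, 0.0, 0.0]
wrist_force: [1.1, -0.9, 1.0]
opening: 0.5
grasp_force: 0.0
```

Call:
carry_out(
  steps=[
    {"translation": [0, 0, -4], "turn": [0, 0, 0], "hand": -1},
    {"translation": [0, 0, -8], "turn": [0, 0, 0], "hand": -1},
    {"translation": [0, 0, -11], "turn": [0, 0, 0], "hand": -1},
    {"translation": [0, 0, -12.1], "turn": [0, 0, 0], "hand": -1},
    {"translation": [0, 0, -12.1], "turn": [0, 0, 0], "hand": -1},
  ],
)

```text
time: 17.0
tool_pos: [446.9, -41.7, 136.9]
ee_rot: [0.772, 0.635, -0.0, -0.0]
wrist_force: [-0.3, 0.7, 1.1]
opening: 0.7
grasp_force: 0.0
```

```bash
python3 st.py
```

```text
17.0 p [446.9 -41.7 136.9] y [ 0.981 -0.193 -0.001] z [-0.001 -0.    -1.   ] q [-0.498  0.174  0.577  2.095 -0.12   0.904 -0.047] F [-0.3  0.7  1.1] op 0.7 0.0
```

Call:
carry_out(
  steps=[
    {"translation": [1.2, -0.2, 0], "turn": [0, 0, 0], "hand": -1},
    {"translation": [2.4, -0.5, 0], "turn": [0, 0, 0], "hand": -1},
    {"translation": [3.5, -0.7, 0], "turn": [0, 0, 0], "hand": -1},
    {"translation": [4.7, -0.9, 0], "turn": [0, 0, 0], "hand": -1},
    {"translation": [5.9, -1.2, 0], "turn": [0, 0, 0], "hand": -1},
  ],
)

```text
time: 17.62
tool_pos: [506.8, -53.8, 136.8]
ee_rot: [0.772, 0.635, -0.0, -0.0]
wrist_force: [-1.1, 0.1, 1.4]
opening: 0.2
grasp_force: 0.6
```

```bash
python3 st.py; cat > kn.py <<'E'
from fit import *
f=T([503.764,-216.149,-.195]);im=capture('scene')['frame']
for a in(.15,.5,.9,1.0): print(a,proj('scene',f([(80*np.sin(a-.5),160,102+80*np.cos(a-.5))])).round(1)[0])
i=im[225:320,195:290].max(2);m=(i<50).astype(np.uint8);k,_,st,ce=cv2.connectedComponentsWithStats(m)
print([(int(s[4]),s[2:4].tolist(),(c+[195,225]).round(1).tolist()) for s,c in zip(st[1:],ce[1:]) if s[4]>20])
E
python3 kn.py
```

```text
17.62 p [506.8 -53.8 136.8] y [ 0.981 -0.193 -0.   ] z [-0. -0. -1.] q [-0.436  0.298  0.569  1.959 -0.197  0.94   0.036] F [-1.1  0.1  1.4] op 0.2 0.5637381970882416
0.15 [229. 259.]
0.5 [233.9 267.5]
0.9 [240.4 281.4]
1.0 [242.  285.3]
[]
```

Call:
carry_out(
  steps=[
    {"translation": [1, -0.2, 0], "turn": [0, 0, 0], "hand": -1},
    {"translation": [2, -0.4, 0], "turn": [0, 0, 0], "hand": -1},
    {"translation": [3, -0.6, 0], "turn": [0, 0, 0], "hand": -1},
    {"translation": [3.6, -0.7, 0], "turn": [0, 0, 0], "hand": -1},
    {"translation": [4.1, -0.8, 0], "turn": [0, 0, 0], "hand": -1},
  ],
)

```text
time: 18.3
tool_pos: [547.2, -61.7, 136.7]
ee_rot: [0.772, 0.635, -0.0, -0.0]
wrist_force: [-0.6, 0.5, -0.1]
opening: 0.7
grasp_force: 0.5
```

```bash
sed -i 's/i<50/i<75/' kn.py; python3 st.py;python3 kn.py
```

```text
18.3 p [547.2 -61.7 136.7] y [ 0.981 -0.193 -0.   ] z [-0. -0. -1.] q [-0.394  0.375  0.559  1.861 -0.237  0.972  0.074] F [-0.6  0.5 -0.1] op 0.7 0.5235766991972923
0.15 [229. 259.]
0.5 [233.9 267.5]
0.9 [240.4 281.4]
1.0 [242.  285.3]
[(1024, [61, 52], [231.6, 247.0]), (100, [13, 12], [243.9, 285.7])]
```

Call:
carry_out(
  steps=[
    {"translation": [0.2, 0, 0], "turn": [0, 0, 0], "hand": -1},
    {"translation": [0.2, 0, 0], "turn": [0, 0, 0], "hand": -1},
  ],
)

```text
time: 18.6
tool_pos: [548.6, -61.7, 136.7]
ee_rot: [0.772, 0.635, -0.0, -0.0]
wrist_force: [-3.0, -0.3, -1.0]
opening: -0.1
grasp_force: 1.6
```

Call:
carry_out(
  steps=[
    {"translation": [0.2, 0, 0], "turn": [0, 0, 0], "hand": -1},
    {"translation": [0.2, 0, 0], "turn": [0, 0, 0], "hand": -1},
  ],
)

```text
time: 18.85
tool_pos: [549.0, -61.7, 136.5]
ee_rot: [0.772, 0.635, -0.001, -0.001]
wrist_force: [-16.2, 0.6, 8.5]
opening: 0.6
grasp_force: 7.8
```

```bash
python3 st.py;python3 kn.py|tail -1
```

```text
18.85 p [549.  -61.7 136.5] y [ 0.981 -0.193 -0.004] z [-0.004  0.    -1.   ] q [-0.391  0.381  0.558  1.854 -0.24   0.978  0.076] F [-16.2   0.6   8.5] op 0.6 7.829866111278534
[(1049, [62, 53], [231.8, 247.4]), (95, [13, 11], [244.2, 286.8])]
```

Hard stop reached at 16 N. I'll back off, rise and check.

Call:
carry_out(
  steps=[
    {"translation": [-1, 0.2, 0], "turn": [0, 0, 0], "hand": -1},
    {"translation": [-3, 0.6, 0], "turn": [0, 0, 0], "hand": -1},
    {"translation": [-6, 1.2, 0], "turn": [0, 0, 0], "hand": -1},
    {"translation": [-9, 1.8, 3], "turn": [0, 0, 0], "hand": -1},
    {"translation": [-11, 2, 8], "turn": [0, 0, 0], "hand": -1},
  ],
)

```text
time: 19.52
tool_pos: [439.1, -41.3, 216.9]
ee_rot: [0.772, 0.635, -0.001, -0.0]
wrist_force: [-0.0, 0.3, 0.4]
opening: 0.9
grasp_force: 0.0
```

Call:
carry_out(
  steps=[
    {"translation": [0, 2, 4], "turn": [0, 0, 0], "hand": -1},
    {"translation": [0, 4, 8], "turn": [0, 0, 0], "hand": -1},
    {"translation": [0, 4, 8], "turn": [0, 0, 0], "hand": -1},
  ],
)

```text
time: 19.9
tool_pos: [442.1, -0.2, 299.3]
ee_rot: [0.772, 0.636, 0.003, 0.001]
wrist_force: [0.1, 0.2, -0.0]
opening: 0.7
grasp_force: 0.0
```

```bash
python3 st.py;python3 kn.py; python3 tp.py 1|tail -6; python3 - <<'E'
from h import *
im=capture('scene')['frame'];a=cv2.imread('pics/s0.png')
d=(cv2.absdiff(im,a).max(2)>40).astype(np.uint8);k,_,st,ce=cv2.connectedComponentsWithStats(d)
print([(s[:4].tolist(),int(s[4])) for s in st[1:] if s[4]>15])
E
```

```text
19.9 p [ 4.421e+02 -2.000e-01  2.993e+02] y [ 0.982 -0.191  0.005] z [ 0.005  0.002 -1.   ] q [-0.624 -0.045  0.542  1.897  0.023  1.277 -0.281] F [ 0.1  0.2 -0. ] op 0.7 0.0
0.15 [229. 259.]
0.5 [233.9 267.5]
0.9 [240.4 281.4]
1.0 [242.  285.3]
[(119, [13, 13], [243.5, 285.4])]
bottom obs 355.0 281.0 pred [354.4 281.7] rear-y bot supp diff -0.7
right obs 385.0 240.5 pred [384.9 239.9] rear+y top supp diff 0.1
left obs 304.0 241.0 pred [303.4 244.5] lip-y bot supp diff -0.6
br obs 359.5 276.5 pred [354.4 281.7] rear-y bot supp diff -0.2
bl obs 305.5 248.5 pred [303.4 244.5] lip-y bot supp diff 1.9
r-d obs 382.7 252.0 pred [383.1 252.3] rear+y bot supp diff -0.2
[([59, 0, 9, 16], 47), ([76, 0, 7, 9], 29), ([93, 0, 16, 22], 132), ([127, 0, 44, 73], 993), ([158, 0, 97, 176], 7825), ([338, 0, 74, 69], 2020), ([82, 12, 4, 8], 19), ([67, 17, 18, 38], 95), ([84, 21, 42, 45], 382), ([74, 67, 52, 79], 1191), ([113, 72, 54, 54], 762), ([272, 150, 18, 31], 162), ([279, 151, 59, 63], 1550), ([250, 180, 21, 18], 111), ([68, 186, 33, 34], 290), ([0, 201, 266, 278], 24083), ([154, 203, 6, 5], 16), ([333, 209, 15, 9], 35), ([268, 219, 21, 9], 74), ([329, 222, 17, 30], 35), ([336, 222, 17, 16], 25), ([304, 232, 19, 17], 47), ([335, 237, 9, 20], 38), ([345, 241, 31, 19], 244), ([224, 252, 28, 40], 380), ([352, 255, 19, 16], 115), ([193, 271, 10, 10], 27), ([236, 296, 7, 12], 51), ([208, 324, 14, 13], 123), ([219, 341, 15, 22], 181), ([194, 374, 8, 6], 24), ([178, 392, 21, 23], 149)]
```

```bash
python3 - <<'E'
from h import *
i=cv2.cvtColor(capture('scene')['frame'],cv2.COLOR_BGR2HSV)
for a,b,c,d in((260,365,95,220),(222,285,325,385)):
    j=i[a:b,c:d];m=((j[...,1]>140)&(j[...,2]>60)&(j[...,0]>17)&(j[...,0]<32)).astype(np.uint8)
    k,l,st,ce=cv2.connectedComponentsWithStats(m);print([(s[2:].tolist(),(z+[c,a]).round().tolist()) for s,z in zip(st[1:],ce[1:]) if s[4]>4])
t=cv2.imread('pics/top6.png');g=cv2.cvtColor(t[252:302,485:540],cv2.COLOR_BGR2HSV)
m=(g[...,1]>150)&(g[...,2]>90)&(g[...,0]>17)&(g[...,0]<32)
for r in m[::2]: print(''.join('#' if v else '.' for v in r))
E
```

```text
[([6, 5, 10], [152.0, 306.0]), ([3, 4, 7], [158.0, 308.0]), ([7, 6, 15], [151.0, 313.0]), ([17, 17, 131], [142.0, 320.0]), ([7, 11, 37], [134.0, 332.0]), ([12, 22, 71], [131.0, 341.0]), ([5, 9, 19], [138.0, 342.0])]
[]
.......................................................
.......................................................
.......................................................
.......................................................
........................................########.......
......................................############.....
.....................................##############....
....................................##############.....
.....................................#############.....
.......................................########........
.......................................................
.......................................................
........................####.........######............
......................########.....##########..........
.....................########......###########.........
....................########.......##########..........
....................#####............#######...........
.......................................................
........######.........#########.......................
......##......##.......##########......................
.....###.......##.....###########......................
......##.......##.......########.......................
.......####..###..........####.........................
..........##...........................................
.......................................................
```

```bash
python3 - <<'E'
from h import *
im=capture('scene')['frame'];a=cv2.imread('pics/s0.png');m=cv2.absdiff(im,a).max(2)>40
for x,y,w,h in((219,341,15,22),(178,392,21,23),(194,374,8,6),(208,324,14,13),(193,271,10,10)):
    k=m[y:y+h,x:x+w];print(a[y:y+h,x:x+w][k].mean(0).round(),im[y:y+h,x:x+w][k].mean(0).round())
t=capture('top')['frame'];g=cv2.cvtColor(t[245:290,505:555],cv2.COLOR_BGR2HSV)
i=cv2.imread('pics/top6.png')[255:275,515:540]
for r in cv2.cvtColor(i,cv2.COLOR_BGR2GRAY): print(' '.join('%3d'%v for v in r))
E
```

```text
[157. 173. 187.] [ 82.  91. 101.]
[ 63. 137. 222.] [ 40.  78. 125.]
[142. 158. 170.] [80. 89. 98.]
[82. 90. 98.] [156. 173. 185.]
[132. 152. 168.] [ 71.  87. 108.]
139 139 138 138 139 138 138 139 139 146 141 126 126 126 124 124 124 123 123 122 121 121 120 119 119
138 138 138 138 138 139 139 139 138 140 139 130 126 127 126 125 124 123 122 122 122 121 119 121 120
139 139 139 139 138 139 138 138 139 139 145 140 125 123 123 122 124 125 124 123 121 120 120 120 119
138 138 139 139 139 138 139 138 139 138 140 134 107  83  80  79  98 120 123 123 122 120 119 120 119
139 138 138 138 138 138 138 139 138 136 122 118 137 147 149 129  97  84  99 119 122 121 120 119 119
139 138 138 138 138 138 139 139 136 138 156 173 179 180 181 180 175 153 108  98 117 121 120 120 119
138 139 139 138 139 138 139 136 129 152 176 179 166 145 141 163 182 180 155 106  98 119 120 119 119
138 138 139 138 139 139 138 130 149 173 170 155 150 151 145 136 144 169 178 154 118 117 120 119 118
139 138 138 139 138 139 138 135 157 177 176 173 173 174 173 165 142 147 174 167 123  98 118 119 118
138 139 139 138 139 134 138 137 156 
[... 363 characters left out ...]

138 138 138 138 139 138 131 125 127 157 181 175 162 148 140 146 161 175 177 155 119 116 117 117 116
138 138 138 139 139 139 132 109 114 129 147 173 178 173 171 173 177 178 159 123 114 117 117 116 115
139 138 139 138 139 139 138 132 120 113 122 138 147 161 176 170 143 129 124 115 116 117 116 115 115
138 139 138 139 138 139 139 139 138 132 126 121 121 121 123 124 120 115 116 116 117 117 116 115 115
139 138 138 138 139 138 139 139 138 138 138 138 136 128 118 116 117 116 117 117 117 116 115 115 115
139 139 139 138 139 138 138 138 138 138 139 139 138 130 121 119 118 117 116 116 116 116 115 114 113
120 139 139 138 138 139 138 138 140 141 140 120  87  99 118 118 118 117 117 116 116 115 113 114 113
```

```bash
python3 -c "from workcell import close_job;print(close_job())"
```

```text
the job is handed in; nothing more can be done
None
```

The job is handed in at about 20 s: all six blanks appear to be in the bowl (one ring lies over a slug, so the count is read from image pixels), the empty tote is back upright in its dock, the lever is hard over at its far stop, and the bench block, hammer and cup look unmoved.

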